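Roll the spare press roller into its rest and lock it

ROBOT

A 6-joint arm with a two-finger parallel gripper is mounted at the origin on a cart in front of the work surface, level with it; the furniture and walls round the work are solid. World frame = base frame: x ahead of the robot, y to its left, z up, the work surface at z = 0. Lengths are in m, angles in rad, forces in N, time in s.
With the tool pointing down it reaches from about 0.25 to 0.775 m from the base axis. Payload 8.9 kg.
Tool frame: the origin (TCP) lies midway between the tips of the shut fingers; the grasp point (between the pads) lies 19 mm behind it; z points along the fingers, y is the direction in which the jaws open and shut (so a half turn about z gives the same grasp; the last joint's range is limited). The gripper opens to 85 mm and grips with 20 to 120 N. Pads are 22 mm wide; open, the fingers measure 114 mm over their backs; the gripper's body (76 mm by 85 mm) begins 54 mm behind the grasp point. The pads swing forward as they close: fully open they stand 13 mm farther back than shut.
Start: joints at [-1.315, 0.291, -0.153, 1.127, 0, 1.431], TCP at [0.202, -0.485, 0.231] pointing down, gripper open.
Joint ranges: [-2.52, 2.52], [-0.91, 1.74], [-1.3, 1.37], [-1.96, 2.02], [-1.52, 1.47], [-3.14, 3.14]. Speed limits (rad/s): [2.22, 2.22, 2.79, 3.14, 3.14, 3.14].

INTERFACE

Orientations are given as a unit quaternion [w, x, y, z].
In Python, from workcell import r, cams, job gives the robot as it stands.
- The arm moves only by the tool move_arm, never from a script. Its argument "increments" is a list that holds one entry, the list of rows, each a list of 7 numbers: the shift along the world's x, y, z in mm, then the turn, a rotation vector about the world's x, y, z in rad, then the finger opening in mm, from 0 to 85.4. A call has exactly 8 rows; each row is the pose to reach, as a shift and turn from the pose commanded when the call began; what a row does not reach only later rows make up. A row lasts 1/8 s, in which the tool goes at most 62.5 mm and 10.7 degrees, less where a joint would pass 70% of its speed; a pose out of reach is approached as far as the arm can. A call with a gripper value outside its range is refused whole. The fingers move at their own pace and stop on an object; "force" is the grip in N (left out, the last holds). Time passes only in rows, so rows that repeat a pose let the fingers close, or fill a call up. It gives the time, the measured TCP pose, the force and the opening at its end, in the units of the state.
- r.get_state(): the state, without advancing time (a new reading comes with each control period).
- cams.capture(name): name is "side" or "top"; returns a dict with "frame" (420x560x3 uint8, blue, green, red), "range_z" (420x560 float32, m along the optical axis (not along the pixel's ray), 0 where there is no reading), "K" (3x3 intrinsics, pixels), "D" ([k1, k2, p1, p2, k3] as OpenCV has them; the pictures are not rectified), "T" (4x4, takes a point from camera to world coordinates). Camera axes: x right, y up, looking along -z (the intrinsics and any distortion apply to the point x, -y, -z); pixel columns grow to the right and rows downward; lengths in m; the calibration is good to about 2 mm. A picture is of the moment at which its call begins.
- job.job_done(): hands the job in, once; it reports no verdict.
The state is a dict: "t": time; "joint_pos": joint angles; "joint_velocities": joint speeds; "tau": joint torques, N m; "ee_pos": TCP position; "tcp_rot": TCP orientation; "contact_force": force on the tool from outside, world axes, zero at the start; "wrist_torque": the same for the moment, N m; "finger_gap": finger opening in m.
Only numpy, scipy, OpenCV 4.12 (cv2) and the standard library are available. Lean on these libraries where they do the work, as an engineer would, in place of code of your own. Each camera call takes 0.05 s, during which the arm holds its last target.

TASK

Park the spare rubber roller in its wooden rest: press its top with the fingertips and roll it along the runners, over the low sill, into the hollow at the mark. Touch it only on its top, do not lift it or let it run away, and press gently, because the rubber dents. When it lies there let go, then turn the keeper so that its short end lies straight across over the roller's axle end; leave the other things on the bench alone.

Things in the scene. Friction and masses are not known exactly. Their poses are not given: they have to be found in the camera images.
- roller: Loose press roller, 0.45 to 0.8 kg, free to roll: black rubber drum 80 mm in diameter, 90 mm long, a steel axle end (16 mm across, 30 mm long) at each side. Origin at the drum's centre, y axis along the axle; x and z turn as it rolls. Fingertips that drive its top go twice as far as its centre: take short strokes of 30 to 50 mm. More than 25 N, even briefly, dents the rubber; 5 to 12 N rolls it over the sill.
- roller_rest: Fixed wooden rest, base board 180 mm (x) by 200 mm (y = -120 to 80) by 10 mm. Origin on the bench under the middle of the track, z up; the roller is rolled along +x. It rolls on two runners (y = +-30 mm, top z = 16 mm) between side guides (inner faces y = +-47.5 mm, 28 mm high), its centre at z = 56 mm and its top at z = 96 mm. It starts at x = -30 to -8 mm, y = 0.
- sill (a point): Top middle of the low sill across the runners, 6 mm wide and 3.5 mm higher than they are, at x = 18 mm of the rest. The drum touches it when its centre is 19 mm before it; let go part-way up, the roller rolls back; once its centre is past the sill it drops into the hollow. On the level runners it stays where it is left.
- park_mark (a point): Where the drum's centre must finally lie: x = 38 mm, y = 0, z = 56 mm of the rest; axes as the rest's. A thin dark line on each side guide marks it. The hollow lies between the sill and an end stop (14 mm high, near face at x = 70.5 mm) and leaves the drum 3 mm of play.
- keeper (a joint): Turn-button: flat steel bar 100 x 18 x 7 mm on a post at x = 38, y = -96 mm of the rest, bar at z = 67 to 74 mm, just over the axle end. Value in rad, growing anticlockwise from above: at 0 its short end (42 mm) points along the rest's +x, the peg along -x, clear of the axle; at 1.57 the short end lies along +y over the axle, the peg along -y. Stop at 1.65. It stays where it is left; 1 N turns it.
- keeper_peg (a point): Top of the upright wooden peg on the keeper's long end: 14 mm in diameter, 30 mm tall, 48 mm from the keeper's pivot; this point is 104 mm above the bench.
- masking_tape: Bystander: roll of masking tape lying flat, 96 mm across, 25 mm high; origin under its centre.
- sanding_block: Bystander: brown sanding block 42 x 72 x 30 mm; origin under its centre.
- solvent_jar: Bystander: squat grey-brown jar 68 mm across, 41 mm high; origin under its centre.

How it is judged:
On the way, in this order (a step that is already met when the one before it is completed fails the run):
1. the roller climbs the sill with the fingertips pressing on it (z of roller in the frame of roller_rest above 0.0575 m and contact force between the fingers and roller above 0.5 N and x of roller in the frame of roller_rest above 0.006 m).
2. the roller lies in the hollow at the mark, let go and at rest (distance between roller and park_mark below 0.006 m and linear speed of roller below 0.02 m/s and contact force between the fingers and roller below 0.1 N), for 0.2 s.
3. the keeper lies across over the axle end (value of joint keeper above 1.3 rad), for 0.2 s.
At the end, for the whole second after the job is handed in: the drum's centre lies within 6 mm of the mark, axle square to the runners within 0.08 rad, at rest in the hollow, and the keeper is turned to more than 1.3 rad, over the axle end (distance between roller and park_mark below 0.006 m and angle between the y axis of roller and the y axis of roller_rest, either way round below 0.08 rad and linear speed of roller below 0.02 m/s and value of joint keeper above 1.3 rad); the robot touches nothing.
It fails at once if the roller is pressed with more than 25 N (rubber dented) (contact force between the fingers and roller above 25 N).
It fails at once if the roller is lifted off (more than 8 mm above its running height) (z of roller in the frame of roller_rest above 0.064 m).
It fails at once if the roller runs away (faster than 0.3 m/s) (linear speed of roller above 0.3 m/s).
It fails at once if the roller is pushed or gripped from the side instead of from the top (contact force between the fingers and roller above 2 N and z of the grasp point in the frame of roller_rest below 0.088 m).
It fails at once if a bystander is shifted by more than 20 mm (distance of any of masking_tape, sanding_block, solvent_jar from where it was at the start of the episode above 0.02 m).
It also fails if it takes over 61 s, if anything falls off the work surface, if the arm or the gripper's body presses on something with over 40 N, if the wrist force passes 120 N, or if a joint passes its speed limit or range.

## Working session

There is one attempt and no reset: what is moved stays moved. The work goes in short steps, Python scripts to look and compute and a tool call to move; the robot and the scene stay as the last step left them, time stands still between calls to the robot, and variables do not carry over. Pictures are saved under pics/ and viewed, and the job is handed in when it is done.

Besides the shell and the picture viewer there is one more tool, called after "Call:" as name(argument=value, ...) on one line, values as JSON. move_arm: Moves the arm, as the interface text tells. Its arguments: {"type":"object","properties":{"increments":{"type":"array","items":{"type":"array","items":{"type":"array","items":{"type":"number"}}}},"force":{"type":"number"}},"required":["increments"]}

```bash
mkdir -p pics; ls; python3 - <<'E'
from workcell import r,cams,job
import cv2,numpy as np
print(r.get_state())
for n in("top","side"):
    c=cams.capture(n); cv2.imwrite(f"pics/{n}0.png",c["frame"]); np.savez(f"{n}0.npz",**c); print(n,c["K"],c["D"],c["T"])
E
```

```text
pics
{'t': 0.0, 'joint_pos': array([-1.31529928e+00,  2.91288580e-01, -1.54100999e-01,  1.12670088e+00,
        1.95486789e-05,  1.43146682e+00]), 'joint_velocities': array([ 0.00158434, -0.00026828, -0.00131294,  0.00076285, -0.00022502,
        0.0016823 ]), 'tau': array([ 2.20552167e-03, -5.37141466e+01,  3.31368291e+01,  1.57177693e-02,
       -1.24135795e-04,  1.11795092e-05]), 'ee_pos': array([ 0.20182688, -0.48419486,  0.23073744]), 'tcp_rot': array([-6.46540631e-04,  9.80576997e-01,  1.96133460e-01, -2.78049585e-05]), 'contact_force': array([ 0.53309461,  0.58268603, -0.30289613]), 'wrist_torque': array([ 0.0474897 , -0.01674934, -0.02769873]), 'finger_gap': 0.08553420437377016}
top [[412.14125033   0.         280.35337429]
 [  0.         412.14125033 207.38652794]
 [  0.           0.           1.        ]] [-0.086531  0.        0.        0.        0.      ] [[-4.38734796e-03  9.92815617e-01 -1.19573833e-01  4.33267761e-01]
 [-9.99512856e-01 -6.58904537e-04  3.12028133e-02 -6.08653618e-03]
 [ 3.08998526e-02  1.19652481e-01  9.92334864e-01  9.73833086e-01]
 [ 0.00000000e+00  0.00000000e+00  0.00000000e+00  1.00000000e+00]]
side [[390.46034721   0.         280.77526159]
 [  0.         390.46034721 212.35319725]
 [  0.           0.           1.        ]] [0.00262491 0.         0.         0.         0.        ] [[ 0.99724539  0.05089178 -0.05395975  0.48001601]
 [-0.07171987  0.47605741 -0.8764848  -0.75146145]
 [-0.01891793  0.87794041  0.47839601  0.5047741 ]
 [ 0.          0.          0.          1.        ]]
```

View pics/top0.png

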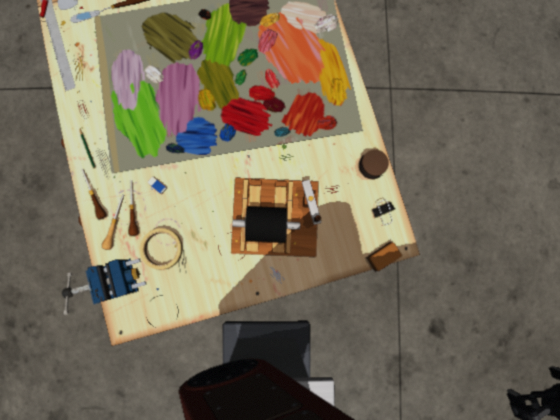

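View pics/side0.png

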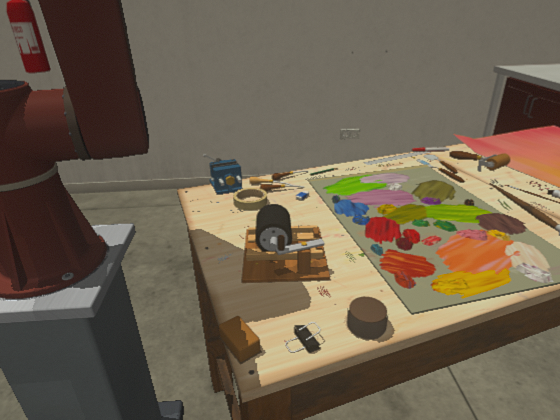

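The top view shows the rest at about (233–318, 178–257), the drum at (266,224) and the keeper at (311,200) on the right side, which is world -y. The jar, block and tape are all well clear. I'll zoom in and measure.

```bash
cat > h.py <<'E'
import numpy as np,cv2
def load(n): return dict(np.load(n))
def rays(c,uv):
    uv=np.asarray(uv,float).reshape(-1,1,2)
    p=cv2.undistortPoints(uv,c["K"],c["D"]).reshape(-1,2)
    d=np.c_[p[:,0],-p[:,1],-np.ones(len(p))]
    return c["T"][:3,3], d@c["T"][:3,:3].T
def onz(c,uv,z):
    o,d=rays(c,uv); s=(z-o[2])/d[:,2]; return o+s[:,None]*d
def cloud(c):
    h,w=c["range_z"].shape
    u,v=np.meshgrid(np.arange(w),np.arange(h))
    o,d=rays(c,np.c_[u.ravel(),v.ravel()])
    return (o+d*c["range_z"].reshape(-1,1)).reshape(h,w,3)
def proj(c,P):
    P=np.asarray(P,float).reshape(-1,3); q=(P-c["T"][:3,3])@c["T"][:3,:3]
    q=q*[1,-1,-1]
    return cv2.projectPoints(q,np.zeros(3),np.zeros(3),c["K"],c["D"])[0].reshape(-1,2)
E
python3 - <<'E'
from h import *
c=load("top0.npz")
cv2.imwrite("pics/topz.png",cv2.resize(c["frame"][165:270,220:330],None,fx=5.5,fy=5.5,interpolation=cv2.INTER_CUBIC))
s=load("side0.npz")
cv2.imwrite("pics/sidez.png",cv2.resize(s["frame"][195:290,235:335],None,fx=6,fy=6,interpolation=cv2.INTER_CUBIC))
P=cloud(c)
for v in range(170,264,6): print(v,[int(round(1000*P[v,u,2])) for u in range(226,326,4)])
print(P[260,222],P[224,266])
E
```

```text
170 [-2, 2, -1, -1, 1, -1, -1, -1, -2, 0, -2, -2, -2, 3, -3, 0, -1, -1, -4, 0, -2, 0, -3, -1, -1]
176 [-3, -2, -1, -1, -1, -1, -2, -2, 0, 1, -2, -2, -1, 0, -3, 0, -2, -1, -1, -2, -3, -3, -2, 3, -4]
182 [-3, -1, -1, 7, 8, 26, 27, 26, 29, 8, 7, 7, 9, 30, 32, 29, 29, 7, 12, 74, 75, 8, 11, 9, 0]
188 [0, -2, 6, 7, 9, 26, 17, 19, 17, 10, 9, 7, 10, 17, 13, 9, 29, 7, 9, 9, 73, 73, 10, 11, -1]
194 [0, 0, 8, 6, 9, 26, 13, 17, 15, 9, 8, 8, 5, 12, 17, 9, 29, 8, 8, 6, 71, 68, 68, -2, 1]
200 [-1, -3, 10, 6, 10, 23, 16, 15, 17, 8, 9, 12, 9, 16, 14, 10, 27, 7, 7, 7, 65, 75, 71, -4, 2]
206 [-1, 2, 6, 9, 24, 26, 66, 67, 67, 8, 8, 12, 11, 14, 13, 10, 28, 8, 7, 10, 30, 74, 74, -1, -5]
212 [1, -1, 11, 12, 26, 93, 89, 88, 89, 87, 90, 86, 88, 87, 84, 85, 25, 9, 11, 8, 8, 68, 76, 71, -3]
218 [-1, -3, 10, 8, 26, 93, 93, 92, 94, 94, 92, 96, 96, 91, 93, 95, 26, 11, 7, 8, 10, 15, 86, 105, -2]
224 [0, -2, 60, 65, 61, 94, 94, 93, 974, 95, 96, 96, 97, 94, 97, 96, 64, 62, 60, 9, 11, 7, 69, -2, 0]
230 [1, -2, 8, 7, 26, 89, 89, 91, 93, 93, 90, 90, 94, 89, 93, 92, 26, 10, 9, 8, 10, 9, 8, -5, 4]
236 [-4, -1, 10, 6, 27, 81, 82, 80, 84, 85, 85, 83, 87, 86, 85, 84, 26, 9, 8, 6, 7, 9, 12, -3, -2]
242 [-3, -1, 9, 10, 26, 8, 14, 15, 8, 7, 56, 61, 61, 64, 68, 26, 28, 13, 10, 9, 12, 11, 7, -2, 0]
248 [-1, -2, 9, 10, 28, 10, 15, 19, 9, 11, 11, 8, 16, 14, 15, 27, 26, 11, 8, 7, 10, 12, 10, -1, -2]
254 [-1, 0, 0, 0, -1, 3, 9, 11, 9, 8, 9, 10, 10, 8, 9, 5, 11, 9, 7, 8, 10, 8, 7, 3, 0]
260 [0, -1, 0, -1, 0, 1, -2, -3, -2, 1, 2, -5, 3, -1, -2, 2, -2, -1, -3, 2, 0, -6, -2, 0, -2]
[ 0.42657447  0.10071176 -0.00124206] [ 0.50332793 -0.00288517  0.09629469]
```

View pics/topz.png

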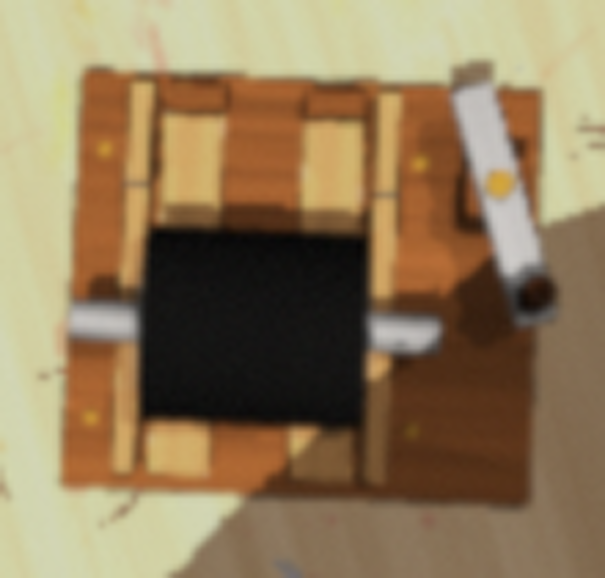

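View pics/sidez.png

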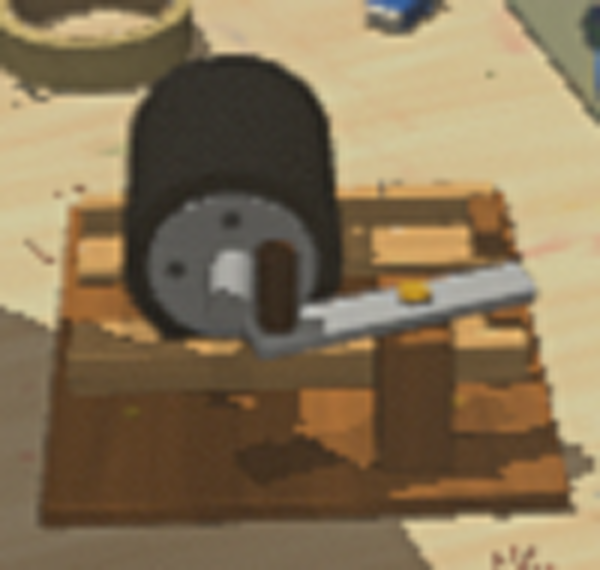

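The zoomed top view shows the board corners at about (87,70), (541,88), (528,503) and (62,486), and the mark lines at (137,184) and (385,194). The pivot screw is at (500,184) and the peg at (537,290). The side view agrees: the sill is just ahead of the drum and the peg stands towards the robot.

```bash
python3 - <<'E'
from h import *
c=load("top0.npz")
z=lambda pts: np.array([220,165])+(np.array(pts,float)+.5)/5.5-.5
B=onz(c,z([(87,70),(541,88),(528,503),(62,486)]),.010)
M=onz(c,z([(137,184),(385,194)]),.028)
piv=onz(c,z([(500,184)]),.076); peg=onz(c,z([(537,290)]),.104)
print("board",(B*1000).round(1)); print("side lens",[np.linalg.norm(B[i]-B[(i+1)%4])*1e3 for i in range(4)])
model=np.array([(90,80),(90,-120),(-90,-120),(-90,80)])/1e3
mod=np.r_[model,[[.038,.0525],[.038,-.0525],[.038,-.096]]]; W=np.r_[B,M,piv][:,:2]
mc,wc=mod.mean(0),W.mean(0); H=(mod-mc).T@(W-wc); th=np.arctan2(H[0,1]-H[1,0],H[0,0]+H[1,1])
R=np.array([[np.cos(th),-np.sin(th)],[np.sin(th),np.cos(th)]]); t=wc-R@mc
print("rest yaw",th,"t",t*1e3); print("resid mm",((W-(mod@R.T+t))*1e3).round(1))
inr=lambda p:((p[:,:2]-t)@R*1e3).round(1)
print("peg",peg,inr(peg)); d=inr(peg)[0]-[38,-96]; print("peg r",np.hypot(*d),"keeper",np.arctan2(-d[1],-d[0]))
for n in("top0","side0"):
    k=load(n+".npz"); P=cloud(k).reshape(-1,3); col=k["frame"].reshape(-1,3).max(1)
    q=np.c_[inr(P),P[:,2]*1e3]
    m=(abs(q[:,1])<42)&(abs(q[:,0])<90)&(q[:,2]>60)&(q[:,2]<110)
    Q=q[m]; # fit circle r=40 in x,z
    from scipy.optimize import least_squares
    f=least_squares(lambda p:np.hypot(Q[:,0]-p[0],Q[:,2]-p[1])-40,[-15,56],loss="soft_l1"); print(n,"drum x,z rest",f.x,len(Q),"y",np.percentile(Q[:,1],[1,99]))
    m2=(abs(q[:,1])<130)&(abs(q[:,0])<90)&(q[:,2]>95)&(q[:,2]<112)&(q[:,1]<-60); print(" peg top pts",q[m2].mean(0),m2.sum())
np.savez("rest.npz",th=th,t=t)
for x in(-12,38):print(x,R@[x/1e3,0]+t)
E
```

```text
board [[ 621.3   70.    10. ]
 [ 613.7 -126.4   10. ]
 [ 435.  -118.2   10. ]
 [ 442.9   79.1   10. ]]
side lens [np.float64(196.5331024207664), np.float64(178.9355779334721), np.float64(197.39835401516177), np.float64(178.68638753154428)]
rest yaw -0.0435147960724528 t [528.9604159   -3.70618932]
resid mm [[-1.  -2.3]
 [ 0.1  1.1]
 [ 1.1  1.5]
 [ 0.4 -1.1]
 [-0.1  0. ]
 [ 0.2  0.5]
 [-0.6  0.3]]
peg [[ 0.51673937 -0.11185529  0.104     ]] [[  -7.5 -108.6]]
peg r 47.212392440968294 keeper 0.2701531997114049
top0 drum x,z rest [-22.57511272  54.92397818] 1367 y [-40.7    40.834]
 peg top pts [  -8.53142857 -110.16571429  102.77348772] 35
side0 drum x,z rest [-21.48526243  55.89769018] 647 y [-41.554  40.908]
 peg top pts [  -7.04782609 -113.11086957  101.28269403] 46
-12 [ 0.51697178 -0.00318418]
38 [ 0.56692444 -0.00535923]
```

The rest is at (529, -3.7) mm with yaw -0.0435. The drum's centre is at rest x ≈ -22 and z ≈ 56. The keeper is at about 0.27 rad, with the peg at radius 47 mm, which matches the 48 given. I'll now go over the drum with the fingers shut and the jaw axis along the rolling direction.

Call:
move_arm(increments=[[[25,40,-7,0,0,0.094,0],[49,80,-13,0,0,0.189,0],[74,120,-20,0,0,0.283,0],[98,160,-27,0,0,0.377,0],[123,201,-33,0,0,0.472,0],[148,241,-40,0,0,0.566,0],[172,281,-47,0,0,0.66,0],[197,321,-53,0,0,0.755,0]]], force=30)

```text
t: 1.1
ee_pos: [0.3994, -0.1622, 0.178]
tcp_rot: [-0.0, 0.838, 0.545, -0.0]
contact_force: [1.0, -0.7, 0.5]
finger_gap: -0.0001
```

Call:
move_arm(increments=[[[25,40,-7,0,0,0.094,0],[49,80,-13,0,0,0.189,0],[74,120,-20,0,0,0.283,0],[98,160,-27,0,0,0.377,0],[98,161,-40,0,0,0.377,0],[98,161,-50,0,0,0.377,0],[98,161,-58,0,0,0.377,0],[98,161,-58,0,0,0.377,0]]])

```text
t: 2.1
ee_pos: [0.4962, -0.0034, 0.1198]
tcp_rot: [-0.0, 0.723, 0.691, -0.0]
contact_force: [-0.5, -0.3, -0.3]
finger_gap: -0.0001
```

```bash
cat > st.py <<'E'
from workcell import r
import numpy as np
from scipy.spatial.transform import Rotation as Ro
s=r.get_state(); k=np.load("rest.npz"); th=float(k["th"]); R=np.array([[np.cos(th),-np.sin(th)],[np.sin(th),np.cos(th)]])
q=s["tcp_rot"]; M=Ro.from_quat([q[1],q[2],q[3],q[0]]).as_matrix()
print("t",s["t"],"tcp",(s["ee_pos"]*1e3).round(1),"rest xy",(R.T@(s["ee_pos"][:2]-k["t"])*1e3).round(1),"F",s["contact_force"].round(2),"gap",s["finger_gap"],"j",s["joint_pos"].round(2))
print("toolx yaw",np.arctan2(M[1,0],M[0,0]),"zaxis",M[:,2].round(4))
E
python3 st.py; python3 - <<'E'
from workcell import cams
from h import *
c=cams.capture("side"); cv2.imwrite("pics/s1.png",cv2.resize(c["frame"][130:310,200:420],None,fx=3,fy=3))
E
```

```text
t 2.1 tcp [496.2  -3.4 119.8] rest xy [-32.8  -1.1] F [-0.54 -0.26 -0.27] gap -8.037676702593645e-05 j [-0.15  0.33 -0.41  0.83 -0.    1.46]
toolx yaw 1.5250321036599825 zaxis [-1.2e-03  1.0e-04 -1.0e+00]
```

View pics/s1.png

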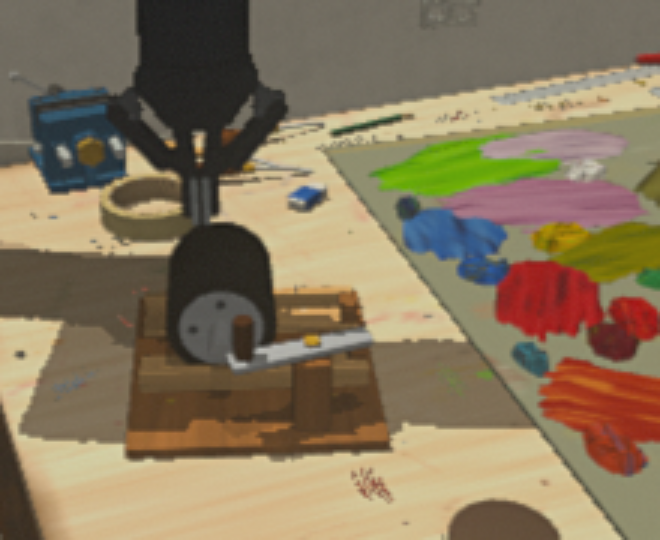

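The side view shows the shut fingers above the drum at about (200,220), slightly behind its crest at (220,228). I'll come down slowly and feel for contact.

Call:
move_arm(increments=[[[1,1,-10,0,0,0,0],[1,1,-18,0,0,0,0],[1,1,-21,0,0,0,0],[1,1,-22,0,0,0,0],[1,1,-22.3,0,0,0,0],[1,1,-22.6,0,0,0,0],[1,1,-23,0,0,0,0],[1,1,-23,0,0,0,0]]])

```text
t: 3.15
ee_pos: [0.498, -0.0016, 0.0973]
tcp_rot: [0.0, 0.722, 0.691, 0.0]
contact_force: [0.0, -1.1, 0.1]
finger_gap: -0.0
```

Call:
move_arm(increments=[[[0,0,-0.2,0,0,0,0],[0,0,-0.4,0,0,0,0],[0,0,-0.6,0,0,0,0],[0,0,-0.8,0,0,0,0],[0,0,-1,0,0,0,0],[0,0,-1,0,0,0,0],[0,0,-1,0,0,0,0],[0,0,-1,0,0,0,0]]])

```text
t: 4.15
ee_pos: [0.4979, -0.0016, 0.0963]
tcp_rot: [0.0, 0.722, 0.691, 0.0]
contact_force: [-0.1, 0.6, 0.9]
finger_gap: -0.0002
```

Call:
move_arm(increments=[[[0,0,-0.2,0,0,0,0],[0,0,-0.4,0,0,0,0],[0,0,-0.6,0,0,0,0],[0,0,-0.8,0,0,0,0],[0,0,-1,0,0,0,0],[0,0,-1,0,0,0,0],[0,0,-1,0,0,0,0],[0,0,-1,0,0,0,0]]])

```text
t: 5.15
ee_pos: [0.4983, -0.0017, 0.0957]
tcp_rot: [0.0, 0.722, 0.691, 0.0]
contact_force: [0.4, -0.2, 4.4]
finger_gap: 0.0
```

Contact came at z ≈ 96, with a stiffness of roughly 8 N/mm. Next is the first stroke, about 34 mm of finger travel, which should move the drum about 17 mm.

Call:
move_arm(increments=[[[1,0,-0.2,0,0,0,0],[5,-0.2,-0.3,0,0,0,0],[11,-0.5,-0.3,0,0,0,0],[17,-0.7,-0.3,0,0,0,0],[23,-1,-0.3,0,0,0,0],[29,-1.3,-0.3,0,0,0,0],[33,-1.4,-0.3,0,0,0,0],[34,-1.5,-0.3,0,0,0,0]]])

```text
t: 6.15
ee_pos: [0.5331, -0.0032, 0.0958]
tcp_rot: [0.001, 0.722, 0.691, 0.001]
contact_force: [0.5, 0.6, 9.0]
finger_gap: -0.0002
```

```bash
python3 st.py; cat > drum.py <<'E'
import sys
from workcell import cams
from h import *
from scipy.optimize import least_squares
k0=np.load("rest.npz"); th=float(k0["th"]); R=np.array([[np.cos(th),-np.sin(th)],[np.sin(th),np.cos(th)]])
for n in("side","top"):
    k=cams.capture(n); 
    sl=(slice(150,310),slice(210,370)) if n=="side" else (slice(150,280),slice(200,340))
    cv2.imwrite(f"pics/{n}_{sys.argv[1]}.png",cv2.resize(k["frame"][sl],None,fx=4,fy=4))
    P=cloud(k).reshape(-1,3); q=np.c_[(P[:,:2]-k0["t"])@R,P[:,2]]*1e3
    x0=float(sys.argv[2]); rad=np.hypot(q[:,0]-x0,q[:,2]-56)
    lim=92 if n=="side" else 94
    m=(abs(q[:,1])<42)&(q[:,2]>50)&(q[:,2]<lim)&(abs(rad-40)<12)
    Q=q[m]; f=None
    if m.sum()>30:
        f=least_squares(lambda p:np.hypot(Q[:,0]-p[0],Q[:,2]-p[1])-40,[x0,56],loss="soft_l1",f_scale=1); print(n,"drum x,z",f.x.round(1),m.sum())
        Q2=[Q[Q[:,1]<0],Q[Q[:,1]>0]]
        for A in Q2:
            if len(A)>30:
                g=least_squares(lambda p:np.hypot(A[:,0]-p[0],A[:,2]-56)-40,[x0],loss="soft_l1"); print("  ",A[:,1].mean().round(),g.x.round(1))
E
python3 drum.py a -5
```

```text
t 6.15 tcp [533.1  -3.2  95.8] rest xy [4.1 0.7] F [0.47 0.56 9.02] gap -0.0002356687725462577 j [-0.14  0.42 -0.35  0.8   0.    1.47]
toolx yaw 1.5268422018061127 zaxis [ 2.2e-03 -1.0e-04 -1.0e+00]
side drum x,z [-3.8 55.6] 352
   -24.0 [-3.8]
   19.0 [-3.8]
```

View pics/side_a.png

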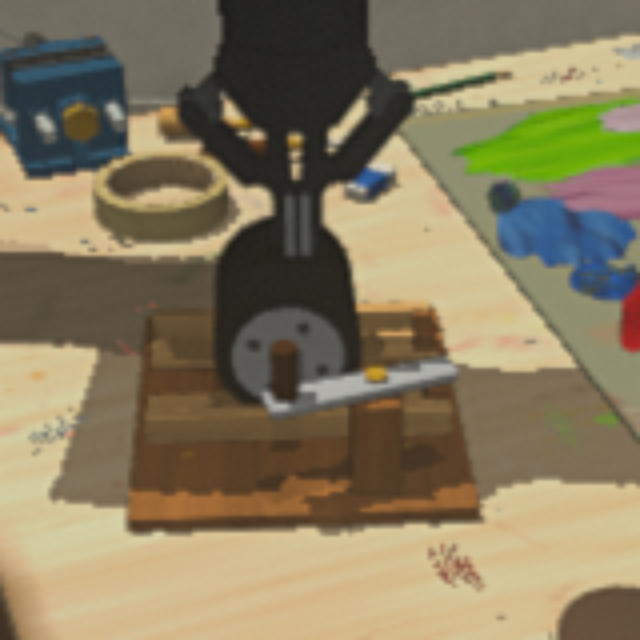

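The drum rolled to x ≈ -4, right before the sill, at 9 N. I'll lift, step back and press again.

Call:
move_arm(increments=[[[0,0,3,0,0,0,0],[-4,0.2,6,0,0,0,0],[-14,0.6,6,0,0,0,0],[-20,0.4,5,0,0,0,0],[-20,0.4,2.5,0,0,0,0],[-20,0.4,1.2,0,0,0,0],[-20,0.4,0.6,0,0,0,0],[-20,0.4,0.3,0,0,0,0]]])

```text
t: 7.25
ee_pos: [0.5121, -0.0027, 0.0953]
tcp_rot: [0.0, 0.722, 0.691, 0.0]
contact_force: [-0.3, -0.6, 1.7]
finger_gap: -0.0002
```

```bash
python3 st.py; python3 drum.py b -4
```

```text
t 7.25 tcp [512.1  -2.7  95.3] rest xy [-16.8   0.2] F [-0.33 -0.56  1.71] gap -0.0001901622040593749 j [-0.15  0.39 -0.4   0.78  0.    1.47]
toolx yaw 1.5268036792236785 zaxis [ 2.e-04 -0.e+00 -1.e+00]
side drum x,z [-4.1 55.7] 341
   -23.0 [-4.]
   19.0 [-4.2]
```

Call:
move_arm(increments=[[[0,0,-0.4,0,0,0,0],[0.5,0,-0.7,0,0,0,0],[4,-0.2,-0.7,0,0,0,0],[7,-0.3,-0.5,0,0,0,0],[10,-0.4,0.1,0,0,0,0],[12,-0.5,0.6,0,0,0,0],[14,-0.6,1,0,0,0,0],[14,-0.6,1,0,0,0,0]]])

```text
t: 8.35
ee_pos: [0.526, -0.0034, 0.0968]
tcp_rot: [0.0, 0.723, 0.691, 0.0]
contact_force: [-3.2, -0.6, 7.1]
finger_gap: 0.0
```

```bash
python3 st.py; python3 drum.py c 2
```

```text
t 8.35 tcp [526.   -3.4  96.8] rest xy [-3.   0.2] F [-3.17 -0.6   7.12] gap 3.4687656217757307e-05 j [-0.15  0.41 -0.36  0.8  -0.    1.47]
toolx yaw 1.5267640349708385 zaxis [ 2.e-04 -1.e-04 -1.e+00]
side drum x,z [ 2.7 56.5] 337
   -23.0 [2.7]
   20.0 [2.7]
```

The drum is climbing: x ≈ 2.7, about 1 mm up, 7 N down and 3 N forward. I'll continue.

Call:
move_arm(increments=[[[3,-0.1,0.3,0,0,0,0],[6.5,-0.3,0.7,0,0,0,0],[10,-0.4,1,0,0,0,0],[13.5,-0.6,1.3,0,0,0,0],[17,-0.7,1.5,0,0,0,0],[20.5,-0.9,1.6,0,0,0,0],[24,-1,1.7,0,0,0,0],[24,-1,1.7,0,0,0,0]]])

```text
t: 9.45
ee_pos: [0.5514, -0.0045, 0.0992]
tcp_rot: [0.001, 0.722, 0.691, 0.001]
contact_force: [0.0, 0.6, 11.3]
finger_gap: 0.0003
```

```bash
python3 st.py; python3 drum.py d 14
```

```text
t 9.45 tcp [551.4  -4.5  99.2] rest xy [22.5  0.2] F [ 0.04  0.62 11.26] gap 0.00034265172451763336 j [-0.14  0.45 -0.29  0.83  0.    1.47]
toolx yaw 1.5268689126275838 zaxis [ 3.e-03 -3.e-04 -1.e+00]
side drum x,z [15.1 59.1] 255
   -24.0 [14.6]
   21.0 [14.3]
```

The drum is on top of the sill at x ≈ 14.8, with 11 N. I'll ease the press a little, carry it past the sill and follow it down.

Call:
move_arm(increments=[[[4,-0.2,0.3,0,0,0,0],[8,-0.3,0.4,0,0,0,0],[12,-0.5,0.4,0,0,0,0],[16,-0.7,0.2,0,0,0,0],[20,-0.9,-0.1,0,0,0,0],[24,-1,-0.6,0,0,0,0],[28,-1.2,-1.3,0,0,0,0],[32,-1.4,-2.1,0,0,0,0]]])

```text
t: 10.55
ee_pos: [0.5819, -0.0056, 0.0955]
tcp_rot: [-0.0, 0.722, 0.691, -0.0]
contact_force: [0.5, -0.1, 1.1]
finger_gap: -0.0004
```

```bash
python3 st.py; python3 drum.py e 32
```

```text
t 10.55 tcp [581.9  -5.6  95.5] rest xy [52.9  0.4] F [ 0.49 -0.06  1.11] gap -0.0004408454210803837 j [-0.14  0.5  -0.21  0.86  0.    1.48]
toolx yaw 1.5268345165922834 zaxis [-8.e-04  2.e-04 -1.e+00]
side drum x,z [32.2 57.7] 276
   -24.0 [32.]
   20.0 [31.5]
```

View pics/side_e.png

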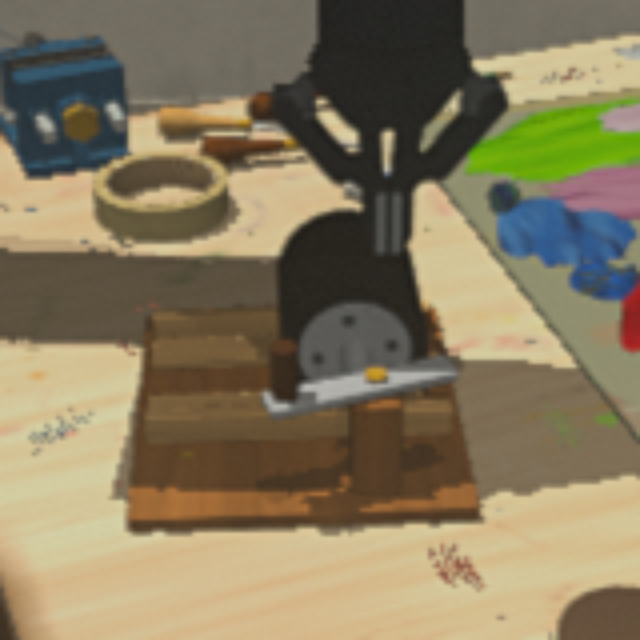

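The drum is past the sill at x ≈ 32 and on its way down. The fingers are ahead of its crest with light contact. I'll follow briefly, then lift off.

Call:
move_arm(increments=[[[4,-0.2,-0.7,0,0,0,0],[8,-0.4,-1.4,0,0,0,0],[11,-0.5,-1.6,0,0,0,0],[11,-0.5,1,0,0,0,0],[8,-0.5,10,0,0,0,0],[0,-0.5,30,0,0,0,0],[-10,-0.5,55,0,0,0,0],[-20,0,70,0,0,0,0]]])

```text
t: 11.65
ee_pos: [0.5619, -0.0058, 0.1683]
tcp_rot: [0.001, 0.723, 0.691, 0.001]
contact_force: [-0.1, -0.0, -0.0]
finger_gap: 0.0
```

```bash
python3 st.py; python3 drum.py f 38
```

```text
t 11.65 tcp [561.9  -5.8 168.3] rest xy [33.  -0.6] F [-0.14 -0.01 -0.01] gap 4.261226037717212e-05 j [-0.14  0.4  -0.16  1.   -0.    1.47]
toolx yaw 1.5267470127868112 zaxis [ 2.3e-03 -4.0e-04 -1.0e+00]
side drum x,z [40.5 55.9] 353
   -22.0 [40.5]
   20.0 [40.5]
```

View pics/side_f.png

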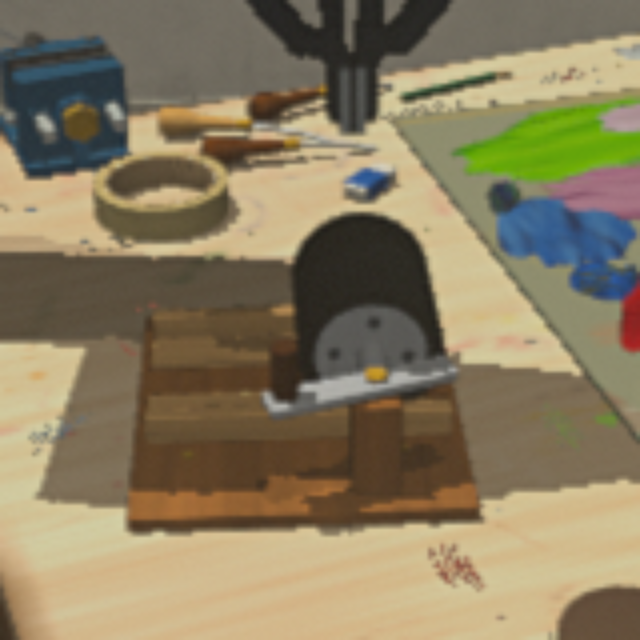

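View pics/top_f.png

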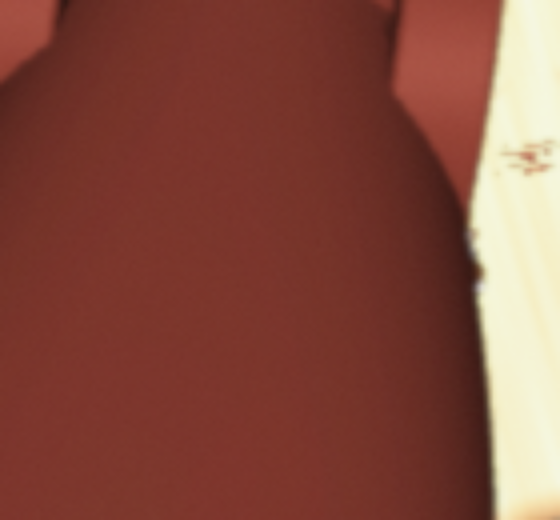

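The drum lies in the hollow at x ≈ 39–40, z ≈ 56, let go and at rest. Next is the keeper. I'll work out the peg arc for pushing with the side of the shut fingers, turning the tool along with it.

```bash
python3 - <<'E'
import numpy as np
k=np.load("rest.npz");th=float(k["th"]);t=k["t"]*1e3
R=np.array([[np.cos(th),-np.sin(th)],[np.sin(th),np.cos(th)]])
for q,off in [(.27,25),(.27,18)]+[(a,18) for a in np.arange(.37,1.6,.1)]+[(1.57,18)]:
    P=np.array([38-48*np.cos(q),-96-48*np.sin(q)]);T=np.array([np.sin(q),-np.cos(q)])
    print(round(q,2),off,(R@(P-off*T)+t).round(1))
E
```

```text
0.27 25 [510.4 -87.7]
0.27 18 [511.9 -94.5]
0.37 18 [511.5 -99.6]
0.47 18 [ 511.6 -104.7]
0.57 18 [ 512.2 -109.8]
0.67 18 [ 513.3 -114.8]
0.77 18 [ 514.9 -119.7]
0.87 18 [ 517.  -124.4]
0.97 18 [ 519.5 -128.8]
1.07 18 [ 522.5 -133. ]
1.17 18 [ 525.9 -136.9]
1.27 18 [ 529.6 -140.4]
1.37 18 [ 533.7 -143.5]
1.47 18 [ 538.  -146.2]
1.57 18 [ 542.6 -148.4]
1.57 18 [ 542.6 -148.4]
```

Call:
move_arm(increments=[[[-10,-16,0,0,0,0.06,0],[-24,-38,0,0,0,0.14,0],[-38,-60,0,0,0,0.21,0],[-48,-77,-3,0,0,0.27,0],[-51,-82,-15,0,0,0.27,0],[-51,-82,-32,0,0,0.27,0],[-51,-82,-48,0,0,0.27,0],[-51,-82,-50,0,0,0.27,0]]])

```text
t: 12.75
ee_pos: [0.51, -0.087, 0.1142]
tcp_rot: [-0.001, 0.623, 0.782, -0.0]
contact_force: [0.0, 1.3, -0.4]
finger_gap: -0.0003
```

```bash
python3 st.py; python3 drum.py g 39
```

```text
t 12.75 tcp [510.  -87.  114.2] rest xy [-15.3 -84. ] F [ 0.    1.28 -0.38] gap -0.0002936897326552808 j [-0.31  0.38 -0.36  0.84  0.    1.04]
toolx yaw 1.7959448910463496 zaxis [-0.0026  0.001  -1.    ]
side drum x,z [40.4 55.8] 367
   -23.0 [40.5]
   20.0 [40.5]
top drum x,z [39.3 54.5] 1077
   -20.0 [39.4]
   21.0 [39.6]
```

View pics/side_g.png

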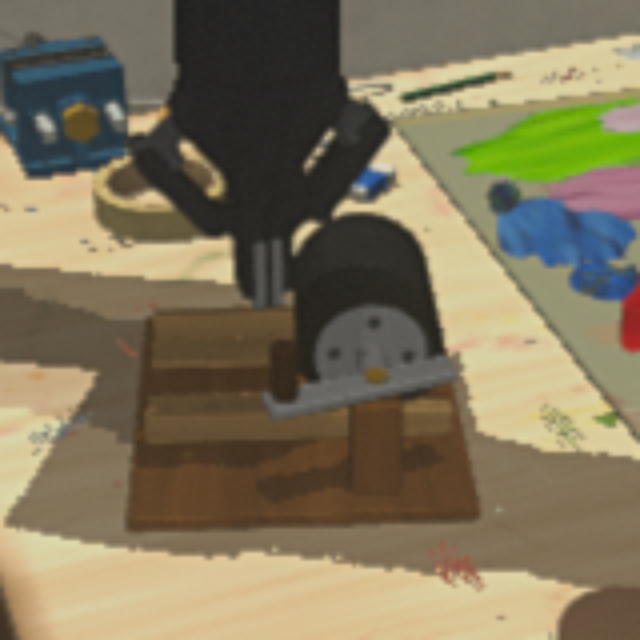

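The fingers hang behind the peg, on its drum side (tip at (268,300), peg at (284,370)). I'll go down beside the peg, then push along the arc.

Call:
move_arm(increments=[[[0,0,-8,0,0,0,0],[0,0,-16,0,0,0,0],[0,0,-24,0,0,0,0],[0,0,-30,0,0,0,0],[0,0,-30,0,0,0,0],[0.5,-2,-30,0,0,0,0],[1,-4,-30,0,0,0,0],[1.5,-6,-30,0,0,0,0]]])

```text
t: 13.85
ee_pos: [0.5126, -0.094, 0.0861]
tcp_rot: [0.0, 0.623, 0.782, 0.0]
contact_force: [-1.1, -0.5, -0.2]
finger_gap: 0.0002
```

```bash
python3 st.py
```

```text
t 13.85 tcp [512.6 -94.   86.1] rest xy [-12.4 -90.9] F [-1.12 -0.47 -0.16] gap 0.00018444351049313253 j [-0.32  0.41 -0.39  0.77 -0.    1.02]
toolx yaw 1.7966873996363721 zaxis [ 4.e-04 -2.e-04 -1.e+00]
```

Call:
move_arm(increments=[[[-0.5,-5,0,0,0,0.1,0],[-0.5,-10.5,0,0,0,0.2,0],[0,-15.5,0,0,0,0.3,0],[1,-20.5,0,0,0,0.4,0],[2.5,-25.5,0,0,0,0.5,0],[4.5,-30.5,0,0,0,0.6,0],[7,-35,0,0,0,0.7,0],[10,-39,0,0,0,0.8,0]]])

```text
t: 14.85
ee_pos: [0.5222, -0.133, 0.0859]
tcp_rot: [-0.0, 0.268, 0.964, -0.0]
contact_force: [-0.7, 0.0, 0.0]
finger_gap: 0.0003
```

```bash
python3 st.py; python3 drum.py i 39
```

```text
t 14.85 tcp [ 522.2 -133.    85.9] rest xy [  -1.1 -129.4] F [-0.65  0.02  0.01] gap 0.00028917210625760957 j [-0.38  0.44 -0.34  0.79 -0.    0.16]
toolx yaw 2.599910563097776 zaxis [-5.e-04  1.e-04 -1.e+00]
side drum x,z [40.5 55.7] 150
   -25.0 [40.1]
   20.0 [40.4]
top drum x,z [39.4 54.5] 1101
   -21.0 [39.6]
   21.0 [39.6]
```

View pics/side_i.png

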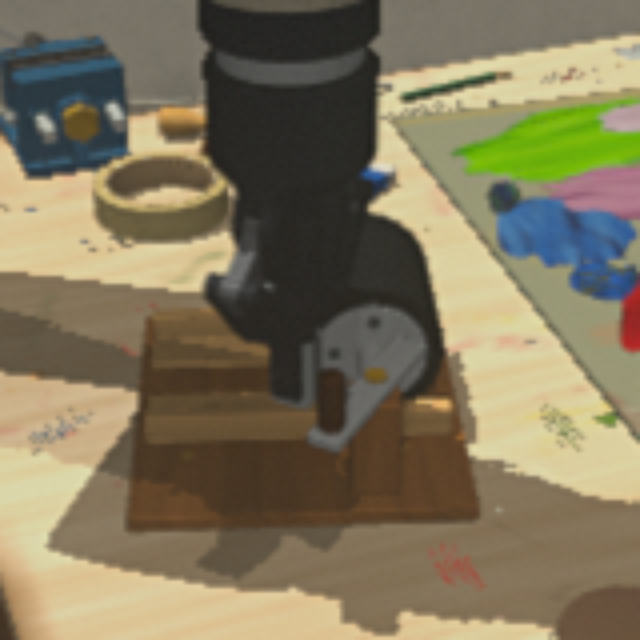

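The keeper is following, now at about 1.05 rad. I'll finish the arc.

Call:
move_arm(increments=[[[3.5,-4,0,0,0,0.1,0],[7,-7.5,0,0,0,0.2,0],[11.5,-10.5,0,0,0,0.3,0],[15.5,-13,0,0,0,0.4,0],[18,-14.5,0,0,0,0.45,0],[20,-15.5,0,0,0,0.5,0],[20.5,-15.5,0,0,0,0.5,0],[20.5,-15.5,0,0,0,0.5,0]]])

```text
t: 15.95
ee_pos: [0.5428, -0.1482, 0.0859]
tcp_rot: [-0.0, 0.023, 1.0, -0.0]
contact_force: [0.0, -0.7, 0.3]
finger_gap: 0.0001
```

```bash
python3 st.py
```

```text
t 15.95 tcp [ 542.8 -148.2   85.9] rest xy [  20.1 -143.7] F [ 0.03 -0.68  0.32] gap 0.00010879397589806524 j [-0.4   0.48 -0.27  0.82 -0.   -0.35]
toolx yaw 3.094674596342794 zaxis [-1.e-04 -0.e+00 -1.e+00]
```

Back off and rise clear.

Call:
move_arm(increments=[[[-6,0,0,0,0,0,0],[-15,0,3,0,0,0,0],[-20,0,20,0,0,0,0],[-25,-10,50,0,0,0,0],[-40,-25,90,0,0,0,0],[-70,-50,110,0,0,0,0],[-110,-75,120,0,0,0,0],[-150,-100,120,0,0,0,0]]])

```text
t: 16.95
ee_pos: [0.3922, -0.2493, 0.2081]
tcp_rot: [0.001, 0.022, 1.0, -0.001]
contact_force: [0.4, -1.0, 0.1]
finger_gap: -0.0004
```

Call:
move_arm(increments=[[[-15,-25,0,0,0,0,0],[-40,-55,0,0,0,0,0],[-65,-85,0,0,0,0,0],[-90,-115,0,0,0,0,0],[-110,-145,0,0,0,0,0],[-125,-170,0,0,0,0,0],[-130,-180,0,0,0,0,0],[-130,-180,0,0,0,0,0]]])

```text
t: 17.95
ee_pos: [0.2628, -0.4283, 0.2065]
tcp_rot: [0.0, 0.023, 1.0, -0.0]
contact_force: [-0.5, -0.3, 0.2]
finger_gap: -0.0003
```

```bash
python3 st.py; python3 drum.py j 39
```

```text
t 17.95 tcp [ 262.8 -428.3  206.5] rest xy [-247.4 -435.8] F [-0.46 -0.31  0.16] gap -0.00026228956423097143 j [-1.17  0.26 -0.26  1.05  0.   -1.12]
toolx yaw 3.095768058907241 zaxis [ 4.e-04 -4.e-04 -1.e+00]
side drum x,z [40.6 55.9] 359
   -23.0 [40.7]
   20.0 [40.6]
top drum x,z [39.4 54.5] 1086
   -21.0 [39.5]
   21.0 [39.6]
```

View pics/side_j.png

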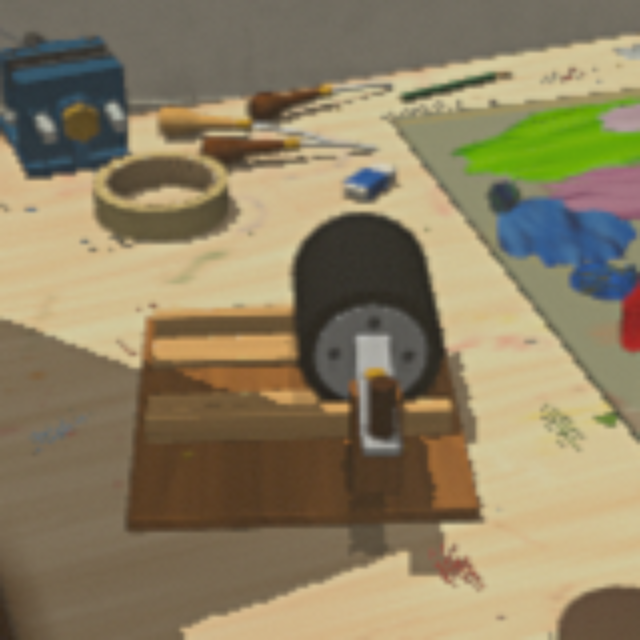

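View pics/top_j.png

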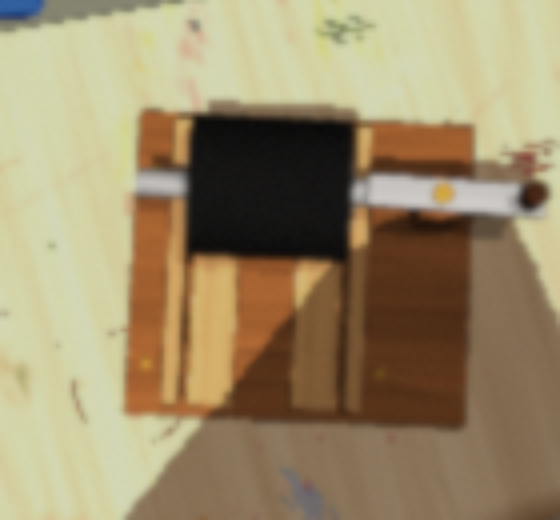

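The keeper lies straight across over the axle: pivot at (443,193), peg at (532,193), short end covering the axle at (370,188). The drum sits square in the hollow. Handing in.

```bash
python3 -c "
from workcell import job
print(job.job_done())"
```

```text
the job is handed in; nothing more can be done
None
```

The roller is parked in the hollow at the mark, and the keeper is turned across over its axle end. I handed the job in at about 18 s of the 61 s allowed; no verdict was reported.

- **Roller:** I rolled it with two strokes of the shut fingertips on its top. One brought it up to the sill, and one carried it over and followed it down into the hollow. The highest force reading was about 11 N, but readings came only at the end of each one-second move.
- **Keeper:** I turned it by pushing its peg along its arc from about 0.27 rad to about 1.55 rad. That end value is an estimate from the tool pose and the pictures.

**Last checks:**
- **Drum position:** The side view puts the centre at x ≈ 40.6 mm, z ≈ 55.9 mm; the top view puts it at x ≈ 39.4 mm, z ≈ 54.5 mm. The two differ by about 1.3 mm, within the calibration error. Both are a little past the 38 mm mark but inside the 6 mm limit.
- **Squareness and rest:** Both ends of the drum read the same x, so the axle is square. The position stayed the same over the last several pictures.
- **Arm and bystanders:** The arm is clear and touches nothing. I did not go near the tape, sanding block or jar, and did not re-measure them at the end.

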